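# Clear and open the filament dry box for inspection

## Task

Wipe all four orange print scraps off the shut lid of the white filament dry box into the green tray behind its hinge, using the blue-handled scraper block (do not touch the scraps with the fingers, and do not open the lid while any are on it), then stand the scraper back on its black mat and let go of it. Then swing the lid up by its steel bar handle until the red needle lies in the middle of the yellow mark on the angle scale, and hold it there: the lid falls shut by itself, so the program finishes with the robot still holding it. Leave the other things on the bench where they are.

Things in the scene. Friction and masses are not known exactly. Their poses are not given: they have to be found in the camera images.
- drybox: White open-topped filament dry box fixed to the table, 240 (x) by 230 (y) by 85 tall; origin: centre of its underside. Its hinge line runs along its own x axis on the -y edge of its rim; the handle side is +y. A black angle scale (arc of radius 120 to 150 round the hinge, 6 thick, reaching about 135 above the hinge) stands on its +x end, 127 from the centre in x.
- lid (a joint): Lid angle in rad: 0 shut (level), grows as the handle side rises, up to 1.3. Free-moving hinge with only slight friction, so the lid falls shut when let go. The lid is a grey plate 240 (x) by 230 (y) by 8 thick, about 0.3 to 0.5 kg; shut, its upper face is 93 above the table. The red needle is fixed to it and lies along its plane.
- lid_hinge (a point): Point on the hinge axis at mid length, 89 above the table; 115 from the dry box's centre towards its -y. Its frame turns with the lid: x along the hinge axis (same as the dry box's x), y from the hinge across the lid to the handle, z out of the lid's upper face. The lid's upper face lies 4 above it and spans x -120 to 120, y 0 to 230; along x = +-116 the two ends have lips 6 high and 5 wide, the hinge edge and the handle edge have none.
- lid_handle (a point): Middle of the lid's bar handle: round steel bar 14 in diameter, 120 long parallel to the hinge, 275 from the hinge axis (38 clear gap between bar and lid edge), carried by brackets at its two ends. Frame as lid_hinge. 89 above the table when shut; free space below it. Gripped from above across the bar, the bar can turn between the fingers.
- needle_tip (a point): Point on the lid's red needle (6 wide, on the outer +x side of the scale), 165 from the hinge axis, 138.5 along x from lid_hinge. Turns with the lid.
- mark (a joint): Angle in rad of the middle of the yellow mark on the scale, measured about the hinge axis in the same way as joint lid (equal when the needle is at the middle of the mark). 0.45 to 0.8; stays fixed. The mark reaches about 0.08 rad to either side of its middle.
- mark_mid (a point): Point in the direction of the middle of the yellow mark, 165 from the hinge axis; coincides with needle_tip when the lid is at the marked angle. Its y axis points radially out from the hinge through the mark's middle.
- tray: Green open scrap tray fixed on the table, 270 (x) by 140 (y) by 50 tall, walls 4, beside the dry box's -y (hinge) side with a gap of 5 to 10, its axes parallel to the dry box's; origin: centre of its underside.
- chip0_mid (a point): Centre of an orange printed scrap, loose on the lid, 30 by 22 by 12 thick, 10 g.
- chip1_mid (a point): Centre of an orange printed scrap, loose on the lid, 30 by 22 by 12 thick, 10 g.
- chip2_mid (a point): Centre of an orange printed scrap, loose on the lid, 30 by 22 by 12 thick, 10 g.
- chip3_mid (a point): Centre of an orange printed scrap, loose on the lid, 30 by 22 by 12 thick, 10 g.
- mat: Black rubber mat fixed on the table, 220 (x) by 120 (y) by 3 thick; origin: centre of its underside. The scraper starts standing on it.
- scraper_grip (a point): Centre of the grip of the loose scraper block, 53 above its underside. The scraper: wooden wiping block 160 (x) by 26 (y) by 26 tall, with on its middle an upright blue grip 70 (x) by 22 (y) that reaches 76 above the underside; 0.13 to 0.21 kg. Pinch the grip across y from above.
- scraper: The same scraper block; origin: centre of its underside, axes as scraper_grip.
- glue: Bystander: white glue bottle with red cap, 40 mm across, 110 mm tall; origin at its underside.
- cup: Bystander: clear plastic cup, 72 mm across, 90 mm tall; origin at its underside.
- spool: Bystander: small red filament spool lying flat, 100 mm across, 55 mm tall; origin at its underside.
- driver: Bystander: screwdriver lying on the table.
- vase: Bystander: yellow printed vase, 68 mm across, 85 mm tall; origin at its underside.
- tin: Bystander: aluminium can, 64 mm across, 80 mm tall; origin at its underside.
Not all that is in view belongs to the job. What is meant by the scraper is not turquoise, and is the smaller of those in its own colour.

How it is judged:
By the outcome, as a careful person would: the job done as asked, in the order asked, and still so for the second after the job is handed in, while the arm keeps its last pose, push and grip.
It also fails if it takes over 64 s, if anything falls off the work surface, if the arm or the gripper's body presses on something with over 40 N, if the wrist force passes 120 N, or if a joint passes its speed limit or range.

## Robot

A 7-joint arm with a two-finger parallel gripper is mounted at the origin on the work surface. World frame = base frame: x ahead of the robot, y to its left, z up, the work surface at z = 0. Lengths are in m, angles in rad, forces in N, time in s.
With the tool pointing down it reaches from about 0.425 to 0.875 m from the base axis. Payload 4.7 kg.
Tool frame: the origin (TCP) lies midway between the tips of the shut fingers; the grasp point (between the pads) lies ctrl.grasp_offset behind it (ctrl.grasp_offset is the distance from the TCP to the grasp point, in m); z points along the fingers, y is the line along which they close (so a half turn about z gives the same grasp; the last joint's range is limited). The gripper opens to 87 mm and grips with 3 to 60 N. Pads are 19 mm wide; open, the fingers measure 117 mm over their backs; the gripper's body (75 mm by 190 mm) begins 51 mm behind the grasp point.
Start: joints at [-1.313, 0.321, -0.07, 1.45, 0.023, 1.371, -0.057], TCP at [0.157, 0.631, 0.223] pointing down, gripper open.
Joint ranges: [-2.86, 2.86], [-0.3, 2.09], [-1.38, 1.24], [0.06, 2.45], [-1.56, 4.7], [0.09, 2.05], [-2.69, 2.69]. Speed limits (rad/s): [2.57, 2.57, 3.14, 3.14, 3.14, 3.14, 3.14].

## Interface

Orientations are given as a rotation vector (axis times angle).
In Python, from bench import ctrl gives the robot as it stands. The module is installed in compiled form; this text tells all that it offers.
- The arm moves only by the tool jog_arm, never from a script. Its argument "moves" is one flat list of numbers, 7 for each row, row after row: the shift along the tool's x, y, z in units of 30 cm (1.0 is 30 cm), then the turn, a rotation vector about the tool's x, y, z in units of 60 degrees (1.0 is 60 degrees), then the gripper's target within -1 to 1 (fully open at 1, half-way at 0, shut at -1). In form: [x, y, z, wx, wy, wz, fingers, x, y, z, wx, wy, wz, fingers, ...]. A call has exactly 8 rows; each row is the pose to reach, as a shift and turn from the pose commanded when the call began, along the tool's axes at that moment; what a row does not reach only later rows make up. A row lasts 1/8 s, in which the tool goes at most 62.5 mm and 10.7 degrees, less where a joint would pass 70% of its speed; a pose out of reach is approached as far as the arm can. A call with a number of a shift or a turn outside -1 to 1 is refused whole. A call with a gripper value outside its range is refused whole. The fingers move at their own pace and stop on an object; "newtons" is the grip in N (left out, the last holds). Time passes only in rows, so rows that repeat a pose let the fingers close, or fill a call up. It gives the time, the measured TCP pose, the force, the opening and the grip force at its end, in the units of the state.
- ctrl.get_state(): the state, without advancing time (a new reading comes with each control period).
- ctrl.get_image(name): name is "side" or "top" or "wrist"; returns a dict with "pixels" (480x640x3 uint8, red, green, blue), "fx", "fy", "cx", "cy" (pixels), "xyz" and "rotation" of the camera in the world; the wrist camera has in their place "tool_from_camera" (4x4, takes a point from camera to tool coordinates, whose origin is the TCP and whose axes are the flange's). Camera axes: x right, y up, looking along -z (the intrinsics and any distortion apply to the point x, -y, -z); pixel columns grow to the right and rows downward; lengths in m; the calibration is good to about 2 mm. A picture is of the moment at which its call begins: read the wrist's pose just before it. There is no depth.
- ctrl.close_job(): hands the job in; it is judged then, once.
The state is a dict: "time": time; "joint_positions": joint angles; "qd": joint speeds; "joint_torque": joint torques, N m; "position": TCP position; "tool_rot": TCP orientation; "ft_force": force on the tool from outside, world axes, zero at the start; "torque": the same for the moment, N m; "grip_width": opening from 0.0 (shut) to 1.0 (fully open); "grip_force": force on a finger pad.
Only numpy, scipy, OpenCV 4.12 (cv2) and the standard library are available. Lean on these libraries where they do the work, as an engineer would, in place of code of your own. Each camera call takes 0.05 s, during which the arm holds its last target. There are 200 camera calls.

## Working session

There is one attempt and no reset: what is moved stays moved. The work goes in short steps, Python scripts to look and compute and a tool call to move; the robot and the scene stay as the last step left them, time stands still between calls to the robot, and variables do not carry over. Pictures are saved under pics/ and viewed, at most 11 in all, crops included, and the job is handed in when it is done.

Besides the shell and the picture viewer there is one more tool, called as a command line: name --argument value ..., lists and objects as JSON in quotes. jog_arm: Moves the arm, as the interface text tells. Its arguments: {"type":"object","properties":{"moves":{"type":"array"},"newtons":{"type":"number"}},"required":["moves"]}

```bash
mkdir -p pics; python3 - <<'E'
from bench import ctrl
import cv2,numpy as np,pickle
s=ctrl.get_state();print(s['time'],s['position'],s['tool_rot'],s['grip_width'],ctrl.grasp_offset)
for n in['top','side']:
    im=ctrl.get_image(n);cv2.imwrite(f'pics/{n}0.png',im['pixels'][:,:,::-1]);pickle.dump(im,open(f'{n}0.pkl','wb'))
    print(n,{k:im[k] for k in im if k!='pixels'})
E
```

```text
0.0 [0.1568314  0.63021672 0.22147352] [-3.81976887e-01 -3.11817657e+00  2.99709192e-03] 1.0012748984134994 0.0187
top {'fx': 486.03147737964247, 'fy': 486.03147737964247, 'cx': 323.57050358482354, 'cy': 242.96229769878923, 'xyz': array([0.29008445, 0.07134852, 1.616168  ]), 'rotation': array([ 0.11375417, -0.09337338, -1.59102731])}
side {'fx': 582.2465782632552, 'fy': 582.2465782632552, 'cx': 313.3620502647916, 'cy': 239.03061840920634, 'xyz': array([0.43301668, 1.26263893, 1.04383898]), 'rotation': array([ 0.05007999, -1.32288396, -2.80914126])}
```

View pics/top0.png

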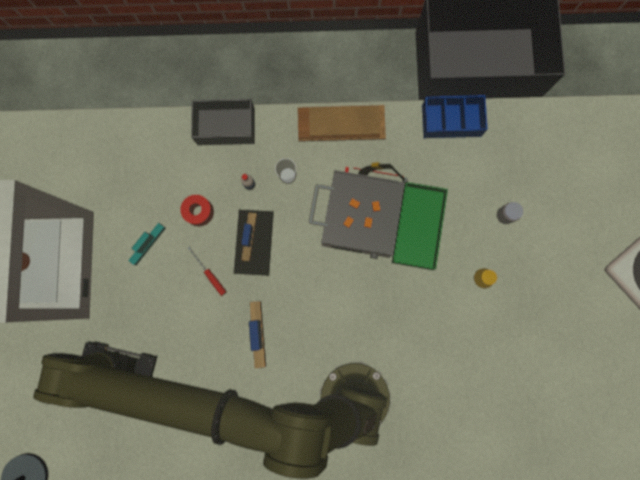

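View pics/side0.png

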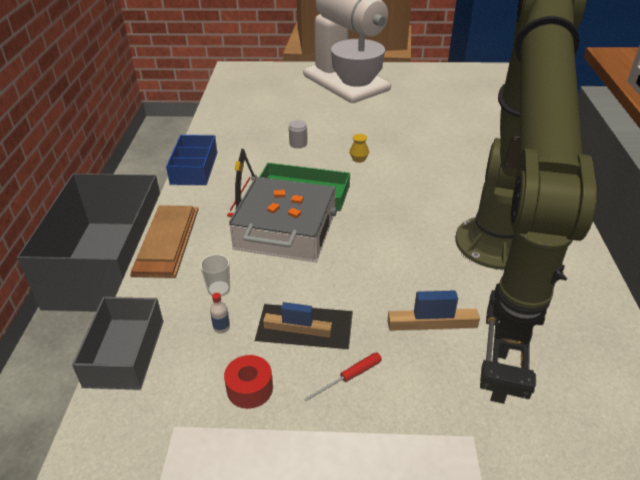

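The top view shows the scraper on the mat at (248,237), the lid around (363,214) with its handle on the left at (316,205), the four scraps near (362,213) and the tray at (420,226). The side view shows the yellow mark at (238,166), the scraper grip at (296,314) and the handle at (270,238).

```bash
cat > h.py <<'E'
import numpy as np,cv2,pickle
from scipy.spatial.transform import Rotation as R
def cam(im,s=None):
    if 'xyz' in im: return np.array(im['xyz']),R.from_rotvec(im['rotation']).as_matrix()
    T=np.array(im['tool_from_camera']);A=R.from_rotvec(s['tool_rot']).as_matrix()
    return A@T[:3,3]+s['position'],A@T[:3,:3]
def ray(im,p,s=None):
    o,M=cam(im,s);d=M@np.array([(p[0]-im['cx'])/im['fx'],-(p[1]-im['cy'])/im['fy'],-1]);return o,d/np.linalg.norm(d)
def plane(im,p,z,s=None):
    o,d=ray(im,p,s);return o+d*(z-o[2])/d[2]
def tri(r1,r2):
    (a,u),(b,v)=r1,r2
    t=np.linalg.lstsq(np.c_[u,-v],b-a,rcond=None)[0]
    p,q=a+u*t[0],b+v*t[1];return (p+q)/2,np.linalg.norm(p-q)
def proj(im,P,s=None):
    o,M=cam(im,s);c=M.T@(np.array(P)-o);return np.array([im['cx']+im['fx']*c[0]/-c[2],im['cy']+im['fy']*c[1]/c[2]])
def blobs(im,lo,hi,box=None,amin=15):
    h=cv2.cvtColor(im['pixels'],cv2.COLOR_RGB2HSV);m=cv2.inRange(h,lo,hi)
    if box: k=np.zeros_like(m);x0,y0,x1,y1=box;k[y0:y1,x0:x1]=1;m=m*k
    cs=[c for c in cv2.findContours(m,cv2.RETR_EXTERNAL,cv2.CHAIN_APPROX_NONE)[0] if cv2.contourArea(c)>=amin]
    return sorted(cs,key=cv2.contourArea,reverse=True)
def cen(c):
    m=cv2.moments(c);return np.array([m['m10']/m['m00'],m['m01']/m['m00']])
E
python3 - <<'E'
from h import *
np.set_printoptions(precision=4,suppress=True)
T=pickle.load(open('top0.pkl','rb'));S=pickle.load(open('side0.pkl','rb'))
def show(n,im,lo,hi,box,a=15):
    cs=blobs(im,lo,hi,box,a)
    for c in cs[:5]: print(n,cen(c),cv2.contourArea(c),cv2.boxPoints(cv2.minAreaRect(c)).tolist())
    return cs
o=(5,150,120);O=(18,255,255)
ct=show('chipT',T,o,O,(330,180,400,240),10);csd=show('chipS',S,o,O,(250,180,320,225),10)
for c in ct: print('chip z.1',plane(T,cen(c),.099))
for c in csd: print('chipS z.1',plane(S,cen(c),.099))
b=(105,100,40);B=(125,255,255)
bt=show('blueT',T,b,B,(230,200,280,280));bs=show('blueS',S,b,B,(265,290,330,335))
p,e=tri(ray(T,cen(bt[0])),ray(S,cen(bs[0])));print('grip',p,e)
g=show('tray',T,(45,100,40),(80,255,255),(380,170,460,280))
for q in cv2.boxPoints(cv2.minAreaRect(g[0])): print(plane(T,q,.05))
y=(22,150,100);Y=(32,255,255)
yt=show('yT',T,y,Y,(360,150,400,180),3);ys=show('yS',S,y,Y,(225,145,255,190),3)
if yt and ys: print(tri(ray(T,cen(yt[0])),ray(S,cen(ys[0]))))
m=show('mat',T,(0,0,0),(180,255,50),(225,200,285,285),50)
for q in cv2.boxPoints(cv2.minAreaRect(np.vstack(m))): print('mat',plane(T,q,.003))
w=show('wood',T,(8,80,90),(22,255,255),(230,205,262,268),20)
a=cv2.resize(T['pixels'][150:280,290:460],None,fx=4.5,fy=4.5,interpolation=cv2.INTER_CUBIC)
cv2.imwrite('pics/c1.png',a[:,:,::-1])
E
```

```text
chipT [375.6557 205.9817] 45.5 [[372.0, 202.0], [379.0, 202.0], [379.0, 210.0], [372.0, 210.0]]
chipT [367.9119 221.9962] 43.5 [[365.0, 218.0], [371.0, 218.0], [371.0, 226.0], [365.0, 226.0]]
chipT [354.1341 203.0307] 43.5 [[349.0000305175781, 204.00003051757812], [351.8000183105469, 198.4000244140625], [359.3999938964844, 202.20001220703125], [356.6000061035156, 207.80001831054688]]
chipT [348.1548 221.6786] 42.0 [[343.3077087402344, 223.5384521484375], [348.0769348144531, 216.38461303710938], [353.1538391113281, 219.76922607421875], [348.3846130371094, 226.92306518554688]]
chipS [293.8226 211.9651] 62.0 [[287.20001220703125, 212.6000213623047], [290.4000244140625, 206.2000274658203], [300.4000244140625, 211.2000274658203], [297.20001220703125, 217.6000213623047]]
chipS [296.416  198.7658] 60.5 [[290.5, 201.49998474121094], [291.47998046875, 194.63999938964844], [302.39996337890625, 196.1999969482422], [301.41998291015625, 203.0599822998047]]
chipS [272.5367 207.1102] 59.0 [[266.5, 208.50001525878906], [274.0, 201.00001525878906], [279.0, 206.00001525878906], [271.5, 213.50001525878
[... 1263 characters left out ...]
39.0, 169.0], [235.0, 169.0]]
(array([ 0.7148, -0.074 ,  0.1927]), np.float64(0.00016999821854084358))
mat [256.9566 245.3504] 1063.0 [[234.74485778808594, 271.0621032714844], [239.82762145996094, 210.06898498535156], [272.10345458984375, 212.75863647460938], [267.02069091796875, 273.75177001953125]]
mat [0.4162 0.3879 0.003 ]
mat [0.6227 0.371  0.003 ]
mat [0.6107 0.2617 0.003 ]
mat [0.4048 0.2802 0.003 ]
wood [245.9056 253.3487] 86.5 [[242.0, 247.0], [250.0, 247.0], [250.0, 260.0], [242.0, 260.0]]
wood [251.4957 218.515 ] 78.0 [[246.18917846679688, 224.86488342285156], [248.35134887695312, 211.8919219970703], [256.29730224609375, 213.2162322998047], [254.1351318359375, 226.18919372558594]]
```

View pics/c1.png

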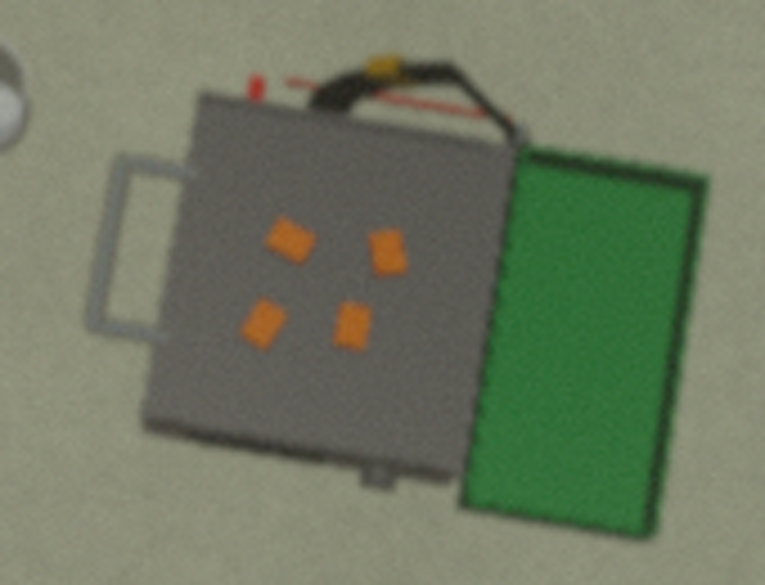

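The crop shows lid corners at about (335,171), (405,183), (391,256) and (323,244), and handle bar ends at (317,186) and (311,222). The scraps are well inside the lid. Next I fit the frames.

```bash
python3 - <<'E'
from h import *
np.set_printoptions(precision=4,suppress=True)
T=pickle.load(open('top0.pkl','rb'));S=pickle.load(open('side0.pkl','rb'))
L=np.array([plane(T,p,.093) for p in [(335.1,170.7),(404.9,183.3),(391,256),(322.9,244.4)]]);print(L)
H=np.array([plane(T,p,.093) for p in [(317.1,185.6),(311.1,222.2)]]);print(H,np.linalg.norm(H[0]-H[1]))
print('sides',np.linalg.norm(L-np.roll(L,-1,0),axis=1))
def a(u,v): d=u-v; return np.arctan2(d[1],d[0])
yaws=[a(L[0],L[3]),a(L[1],L[2]),a(H[0],H[1]),a(L[0],L[1])-np.pi/2,a(L[3],L[2])-np.pi/2];print('yaw',yaws)
yaw=-.188
c=L.mean(0)[:2];ux=np.array([np.cos(yaw),np.sin(yaw)]);uy=np.array([-ux[1],ux[0]])
hin=c-.115*uy;print('c',c,'hinge',hin,'handle',hin+.275*uy,'Hmeas',H.mean(0))
tr=np.array([[ .4285,-.1314],[.6919,-.1815],[.667,-.3194],[.4049,-.2665]]).mean(0);print('tray in lid',(tr-hin)@ux,(tr-hin)@uy)
for p in [(.6054,-.08),(.5545,-.0536),(.6169,-.0124),(.557,.008)]:
    d=np.array(p)-hin;print('chip lid xy',d@ux,d@uy)
w=np.array([.7148,-.074])-hin;print('mark',w@ux,w@uy,np.arctan2(.1927-.089,w@uy),np.hypot(.1037,w@uy))
W=[plane(T,p,.029) for p in [(245.9,253.35),(251.5,218.5)]];print('wood',W,a(W[1],W[0]),np.mean(W,0))
B=[plane(T,p,.079) for p in [(244.3,244.2),(247.3,224.7),(245.7,234.5)]];print('blue',a(B[1],B[0]),B[2])
A=R.from_rotvec([-3.81976887e-01,-3.11817657e+00,2.99709192e-03]).as_matrix();print(A)
E
```

```text
[[ 0.7257  0.0466  0.093 ]
 [ 0.6784 -0.176   0.093 ]
 [ 0.4454 -0.1222  0.093 ]
 [ 0.4872  0.0911  0.093 ]]
[[0.678  0.1056 0.093 ]
 [0.5592 0.1271 0.093 ]] 0.1206958834381149
sides [0.2276 0.2392 0.2173 0.2427]
yaw [np.float64(-0.1844338977292155), np.float64(-0.2269496097083733), np.float64(-0.1788987552253458), np.float64(-0.20958492863473155), np.float64(-0.1936864585264304)]
c [ 0.5842 -0.0401] hinge [ 0.5627 -0.1531] handle [0.6141 0.1171] Hmeas [0.6186 0.1163 0.093 ]
tray in lid -0.0009642919623168882 -0.07306808712870604
chip lid xy 0.028307005275734598 0.07979602501996556
chip lid xy -0.026630151213013722 0.09621792615627689
chip lid xy 0.026970306262561115 0.14835419911866934
chip lid xy -0.03568690306342783 0.15719976973221367
mark 0.13465800897319388 0.10613656435656584 0.7737869608225777 0.14838686024515593
wood [array([0.4718, 0.3461, 0.029 ]), array([0.5879, 0.3273, 0.029 ])] -0.16012602982505275 [0.5298 0.3367 0.029 ]
blue -0.1526403057935233 [0.5268 0.338  0.079 ]
[[-0.9704  0.2414 -0.0003]
 [ 0.2414  0.9704 -0.0019]
 [-0.0001 -0.0019 -1.    ]]
```

jog_arm --moves '[-0.08,-0.04,0,0,0,-0.02,1,-0.22,-0.1,0,0,0,-0.04,1,-0.38,-0.17,0,0,0,-0.06,1,-0.54,-0.24,0,0,0,-0.085,1,-0.7,-0.31,0,0,0,-0.085,1,-0.86,-0.39,0,0,0,-0.085,1,-0.96,-0.43,0,0,0,-0.085,1,-1,-0.45,0,0,0,-0.085,1]'

```text
time: 1.1
position: [0.4172, 0.4254, 0.2222]
tool_rot: [0.249, 3.132, -0.001]
ft_force: [0.0, 1.0, -0.5]
grip_width: 1.003
grip_force: 0.0
```

```bash
cat >> h.py <<'E'
def delta(s,pos,yaw):
    # shift/turn units for tool-down pose with tool y at world yaw (tool y = [-sin,cos] of yaw)
    A=R.from_rotvec(s['tool_rot']).as_matrix()
    y=np.array([-np.sin(yaw),np.cos(yaw),0]);z=np.array([0,0,-1.]);B=np.c_[np.cross(y,z),y,z]
    return A.T@(np.array(pos)-s['position'])/.3,R.from_matrix(A.T@B).as_rotvec()/(np.pi/3)
E
python3 - <<'E'
from h import *
from bench import ctrl
np.set_printoptions(precision=4,suppress=True)
s=ctrl.get_state();print(s['time'],s['position'],s['tool_rot'])
print(delta(s,[.528,.338,.22],-.155))
E
```

```text
1.1 [0.4172 0.4254 0.2222] [ 0.2485  3.1317 -0.0014]
(array([-0.4106, -0.2294,  0.0075]), array([-0.0008,  0.0001, -0.0032]))
```

jog_arm --moves '[-0.08,-0.04,0,0,0,0,1,-0.18,-0.1,0,0,0,0,1,-0.28,-0.16,0,0,0,0,1,-0.36,-0.2,0,0,0,0,1,-0.41,-0.23,0,0,0,0,1,-0.41,-0.23,0,0,0,0,1,-0.41,-0.23,0,0,0,0,1,-0.41,-0.23,0,0,0,0,1]'

```text
time: 2.1
position: [0.5252, 0.3417, 0.2226]
tool_rot: [-0.239, -3.132, -0.001]
ft_force: [0.7, -0.4, -0.4]
grip_width: 1.006
grip_force: 0.0
```

```bash
cat >> h.py <<'E'
def snap(ctrl,n,tag):
    s=ctrl.get_state();im=ctrl.get_image(n);pickle.dump((im,s),open(f'{tag}.pkl','wb'));cv2.imwrite(f'pics/{tag}.png',im['pixels'][:,:,::-1]);return im,s
E
python3 - <<'E'
from h import *
from bench import ctrl
np.set_printoptions(precision=4,suppress=True)
im,s=snap(ctrl,'wrist','w1')
print(s['position'],im['tool_from_camera'],im['fx'])
for c in blobs(im,(105,100,40),(125,255,255))[:2]:
    b=cv2.boxPoints(cv2.minAreaRect(c));print(cen(c),cv2.contourArea(c))
    for p in b: print(p,plane(im,p,.079,s))
E
```

```text
[0.5252 0.3417 0.2226] [[ 0.0001  0.9598  0.2807  0.0769]
 [ 1.      0.0004 -0.0016 -0.0015]
 [-0.0017  0.2807 -0.9598 -0.1634]
 [ 0.      0.      0.      1.    ]] 331.1956414026679
[314.1521 230.0733] 1571.5
[303. 193.] [0.4882 0.332  0.079 ]
[325. 193.] [0.4913 0.3522 0.079 ]
[325. 267.] [0.5634 0.3415 0.079 ]
[303. 267.] [0.56   0.3201 0.079 ]
[336.7215 355.9224] 365.0
[321.0297 349.297 ] [0.6551 0.3237 0.079 ]
[351.1287 346.2871] [0.6564 0.3558 0.079 ]
[353.099  365.9901] [0.681  0.3549 0.079 ]
[323. 369.] [0.6798 0.3221 0.079 ]
```

View pics/w1.png

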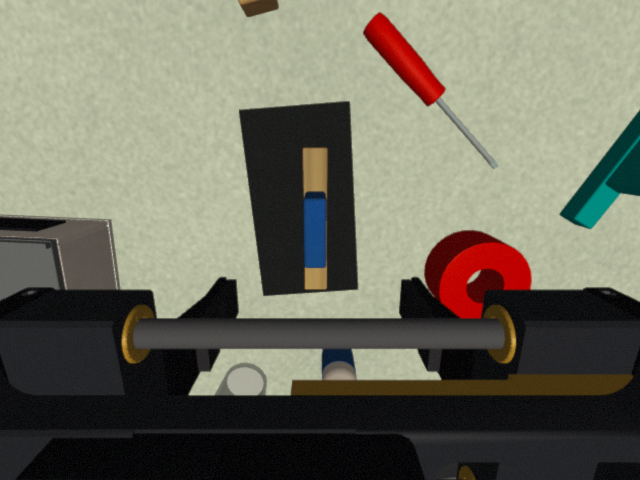

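The wrist view shows the blue grip at (314,230), upright and aligned with the fingers. The red spool at (480,280) and the screwdriver are clear of the descent.

jog_arm --moves '[-0.005,-0.015,0.06,0,0,0,1,-0.005,-0.015,0.18,0,0,0,1,-0.005,-0.015,0.31,0,0,0,1,-0.005,-0.015,0.44,0,0,0,1,-0.005,-0.015,0.54,0,0,0,1,-0.005,-0.015,0.6,0,0,0,1,-0.005,-0.015,0.62,0,0,0,1,-0.005,-0.015,0.62,0,0,0,1]'

```text
time: 3.15
position: [0.5275, 0.3357, 0.0369]
tool_rot: [0.243, 3.132, 0.001]
ft_force: [-0.1, 0.5, 0.3]
grip_width: 1.002
grip_force: 0.0
```

jog_arm --moves '[0,0,0,0,0,0,0,0,0,0,0,0,0,-1,0,0,0,0,0,0,-1,0,0,0,0,0,0,-1,0,0,0,0,0,0,-1,0,0,0,0,0,0,-1,0,0,0,0,0,0,-1,0,0,0,0,0,0,-1]' --newtons 40

```text
time: 4.15
position: [0.5272, 0.3358, 0.0366]
tool_rot: [0.243, 3.132, 0.001]
ft_force: [0.6, 0.4, -0.1]
grip_width: 0.249
grip_force: 40.0
```

```bash
python3 - <<'E'
from h import *
from bench import ctrl
np.set_printoptions(precision=4,suppress=True)
s=ctrl.get_state();print(s['time'],s['position'],s['tool_rot'],s['ft_force'],s['grip_width'],s['grip_force'])
E
```

```text
4.15 [0.5272 0.3358 0.0366] [0.2427 3.132  0.0007] [ 0.56    0.4031 -0.1212] 0.24877965436707095 39.99878029804677
```

jog_arm --moves '[0,0,-0.05,0,0,0,-1,0,0,-0.15,0,0,0,-1,0,0,-0.28,0,0,0,-1,0,0,-0.4,0,0,0,-1,0,0,-0.5,0,0,0,-1,0,0,-0.57,0,0,0,-1,0,0,-0.6,0,0,0,-1,0,0,-0.6,0,0,0,-1]'

```text
time: 5.15
position: [0.5273, 0.3356, 0.2172]
tool_rot: [0.243, 3.131, 0.001]
ft_force: [0.7, 0.7, -2.8]
grip_width: 0.248
grip_force: 40.0
```

```bash
python3 - <<'E'
from h import *
from bench import ctrl
np.set_printoptions(precision=4,suppress=True)
s=ctrl.get_state();print(s['position'],s['ft_force'],s['grip_width'])
print(delta(s,[.5975,.0511,.2166],-.19))
E
```

```text
[0.5273 0.3356 0.2172] [ 0.7359  0.6653 -2.8389] 0.24766815411601437
(array([-0.3774, -0.9007,  0.0015]), array([0.0007, 0.0007, 0.0335]))
```

jog_arm --moves '[-0.03,-0.07,0,0,0,0,-1,-0.09,-0.21,0,0,0,0.01,-1,-0.16,-0.37,0,0,0,0.02,-1,-0.23,-0.54,0,0,0,0.03,-1,-0.29,-0.69,0,0,0,0.034,-1,-0.34,-0.82,0,0,0,0.034,-1,-0.37,-0.88,0,0,0,0.034,-1,-0.377,-0.9,0,0,0,0.034,-1]'

```text
time: 6.15
position: [0.5967, 0.0474, 0.2156]
tool_rot: [-0.306, -3.125, 0.002]
ft_force: [-0.8, -0.0, -1.8]
grip_width: 0.254
grip_force: 40.0
```

```bash
python3 - <<'E'
from h import *
from bench import ctrl
np.set_printoptions(precision=4,suppress=True)
im,s=snap(ctrl,'wrist','w2')
print(s['position'],s['tool_rot'])
for c in blobs(im,(5,150,120),(18,255,255),None,40)[:6]: print(cen(c),cv2.contourArea(c),plane(im,cen(c),.103,s))
print(delta(s,[.5975,.0511,.1285],-.19))
E
```

```text
[0.5967 0.0474 0.2156] [-0.3059 -3.1251  0.0025]
[264.5266 201.9681] 899.5 [0.5565 0.0081 0.103 ]
[191.5468 212.7201] 877.0 [ 0.5534 -0.0546  0.103 ]
[257.5737 271.8003] 746.0 [ 0.6161 -0.0129  0.103 ]
[180.0909 274.182 ] 728.0 [ 0.6049 -0.0813  0.103 ]
(array([-0.0005,  0.0129,  0.2904]), array([-0.0017, -0.0013, -0.0049]))
```

View pics/w2.png

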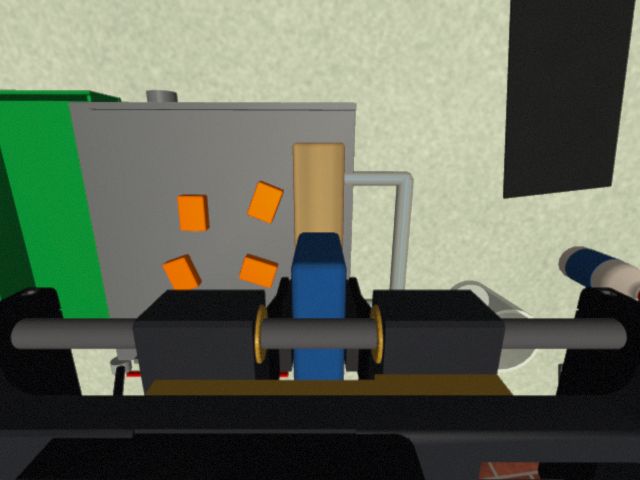

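The wrist view shows the scraper hanging between the four scraps (180–265, 200–275) and the handle, inside the lid edges. It is clear to descend.

jog_arm --moves '[0,0.005,0.03,0,0,0,-1,0,0.013,0.1,0,0,0,-1,0,0.013,0.17,0,0,0,-1,0,0.013,0.23,0,0,0,-1,0,0.013,0.265,0,0,0,-1,0,0.013,0.28,0,0,0,-1,0,0.013,0.288,0,0,0,-1,0,0.013,0.288,0,0,0,-1]'

```text
time: 7.2
position: [0.5984, 0.0552, 0.1306]
tool_rot: [0.299, 3.126, 0.001]
ft_force: [0.2, 0.0, -0.9]
grip_width: 0.25
grip_force: 40.0
```

```bash
python3 - <<'E'
from h import *
from bench import ctrl
np.set_printoptions(precision=4,suppress=True)
s=ctrl.get_state();print(s['position'],s['tool_rot'],s['ft_force'])
# end: scraper centre at lid y=-0.008
uy=np.array([.1889,.982]);p=np.array([.5975,.0511])-uy*.213
print(p,delta(s,[*p,.1275],-.19))
E
```

```text
[0.5984 0.0552 0.1306] [0.2987 3.1265 0.0005] [ 0.2186  0.0481 -0.9383]
[ 0.5573 -0.1581] (array([ 0.    , -0.7239,  0.0102]), array([ 0.0004,  0.0008, -0.0005]))
```

jog_arm --moves '[0,-0.01,0.005,0,0,0,-1,0,-0.03,0.01,0,0,0,-1,0,-0.08,0.01,0,0,0,-1,0,-0.14,0.01,0,0,0,-1,0,-0.2,0.01,0,0,0,-1,0,-0.26,0.01,0,0,0,-1,0,-0.32,0.01,0,0,0,-1,0,-0.38,0.01,0,0,0,-1]'

```text
time: 8.2
position: [0.5763, -0.0579, 0.1273]
tool_rot: [0.299, 3.127, 0.0]
ft_force: [0.0, 0.2, -2.0]
grip_width: 0.254
grip_force: 40.0
```

jog_arm --moves '[0,-0.05,0,0,0,0,-1,0,-0.1,0,0,0,0,-1,0,-0.15,0,0,0,0,-1,0,-0.2,0,0,0,0,-1,0,-0.25,0,0,0,0,-1,0,-0.3,0,0,0,0,-1,0,-0.345,0,0,0,0,-1,0,-0.36,0,0,0,0,-1]'

```text
time: 9.2
position: [0.5557, -0.1643, 0.1272]
tool_rot: [0.301, 3.127, -0.0]
ft_force: [-0.4, 0.0, -1.0]
grip_width: 0.247
grip_force: 40.0
```

```bash
python3 - <<'E'
from h import *
from bench import ctrl
np.set_printoptions(precision=4,suppress=True)
S,s=snap(ctrl,'side','s3');im,s=snap(ctrl,'wrist','w3')
print(s['position'],s['tool_rot'],s['ft_force'],s['grip_width'])
a=cv2.resize(S['pixels'][130:270,210:380],None,fx=2.8,fy=2.8,interpolation=cv2.INTER_CUBIC)
b=cv2.resize(im['pixels'][60:340,0:400],(480,336))
c=np.zeros((392+0,800,3),np.uint8);c[:,:][:392,:476]=a[:392];c[:231,476:800]=cv2.resize(b,(324,231));cv2.imwrite('pics/c3.png',c[:,:,::-1])
E
```

```text
[ 0.5557 -0.1643  0.1272] [ 0.3011  3.1271 -0.0006] [-0.4075 -0.7321 -1.9716] 0.2525673459716468
```

View pics/c3.png

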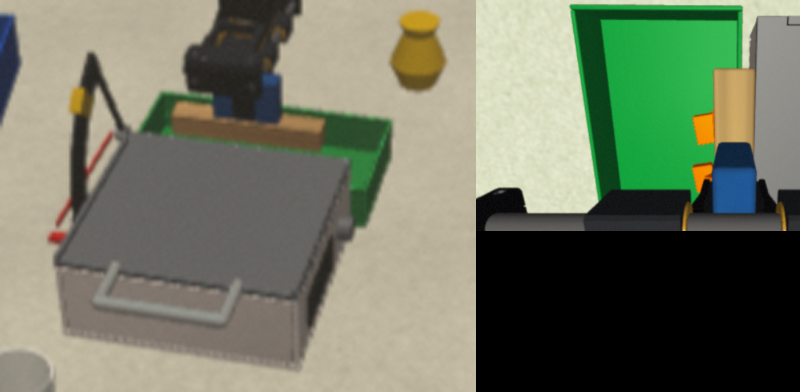

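The side crop shows a bare lid. The wrist crop shows scraps at the scraper's front edge, over the tray. I'll lift and look again.

jog_arm --moves '[0,0,-0.04,0,0,0,-1,0,0,-0.12,0,0,0,-1,0,0.05,-0.22,0,0,0,-1,0,0.15,-0.29,0,0,0,-1,0,0.28,-0.3,0,0,0,-1,0,0.4,-0.3,0,0,0,-1,0,0.48,-0.3,0,0,0,-1,0,0.5,-0.3,0,0,0,-1]'

```text
time: 10.3
position: [0.5848, -0.0126, 0.2178]
tool_rot: [0.291, 3.127, 0.002]
ft_force: [0.5, -1.1, -0.8]
grip_width: 0.255
grip_force: 40.0
```

```bash
python3 - <<'E'
from h import *
from bench import ctrl
np.set_printoptions(precision=4,suppress=True)
S,s=snap(ctrl,'top','t4');im,s=snap(ctrl,'wrist','w4')
print(s['position'],s['tool_rot'],delta(s,[.5272,.3358,.2166],-.155))
for n,i in(('w',im),('t',S)):
  for c in blobs(i,(5,150,100),(18,255,255),None,5)[:9]: print(n,cen(c),cv2.contourArea(c),plane(i,cen(c),.015,s))
cv2.imwrite('pics/c4.png',cv2.resize(im['pixels'][60:340,0:400],(800,560))[:,:,::-1])
E
```

```text
[ 0.5847 -0.0134  0.2177] [0.2934 3.1273 0.001 ] (array([0.4049, 1.1079, 0.0042]), array([ 0.0006,  0.0005, -0.0307]))
w [156.2726 245.7792] 441.5 [ 0.5831 -0.2041  0.015 ]
w [150.9375 198.2349] 408.0 [ 0.5294 -0.1923  0.015 ]
w [522.007  467.9822] 215.5 [1.0016 0.2056 0.015 ]
w [488.0891 463.4535] 43.0 [0.9838 0.1579 0.015 ]
w [486.7471 470.3908] 14.5 [0.9965 0.1554 0.015 ]
w [501.254  474.1905] 10.5 [1.0078 0.1758 0.015 ]
t [404.5254 233.0044] 75.5 [ 0.529 -0.18   0.015]
t [408.0969 216.2459] 70.5 [ 0.5853 -0.1944  0.015 ]
```

View pics/c4.png

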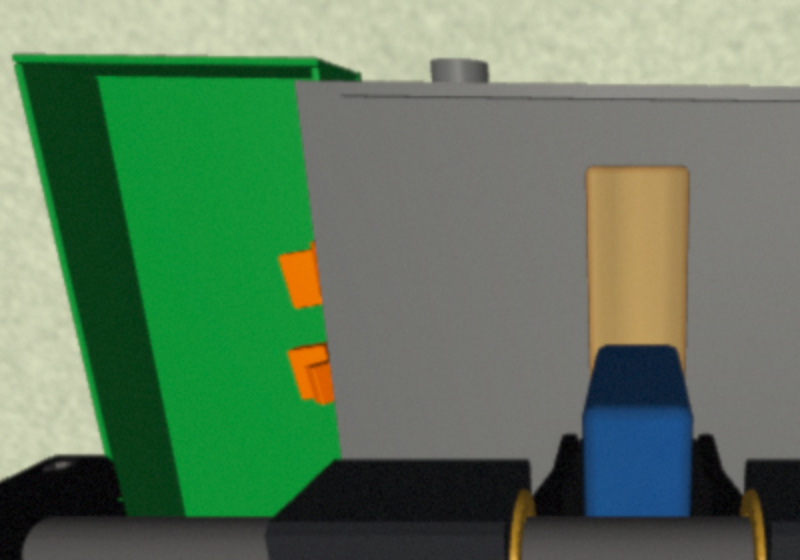

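The wrist view shows two pairs of scraps in the tray by the hinge wall, and none on the lid. I'll check their height using the top view.

```bash
python3 - <<'E'
from h import *
np.set_printoptions(precision=4,suppress=True)
S,_=pickle.load(open('t4.pkl','rb'));im,s=pickle.load(open('w4.pkl','rb'))
print(tri(ray(S,(404.5,233)),ray(im,(150.9,198.2),s)),tri(ray(S,(408.1,216.2)),ray(im,(156.3,245.8),s)))
a=cv2.resize(S['pixels'][170:280,310:460],(750,550),interpolation=cv2.INTER_CUBIC);cv2.imwrite('pics/c5.png',a[:,:,::-1])
E
```

```text
(array([ 0.526 , -0.1755,  0.046 ]), np.float64(0.0032848830278781192)) (array([ 0.5795, -0.1903,  0.04  ]), np.float64(0.0027292839049991077))
```

View pics/c5.png

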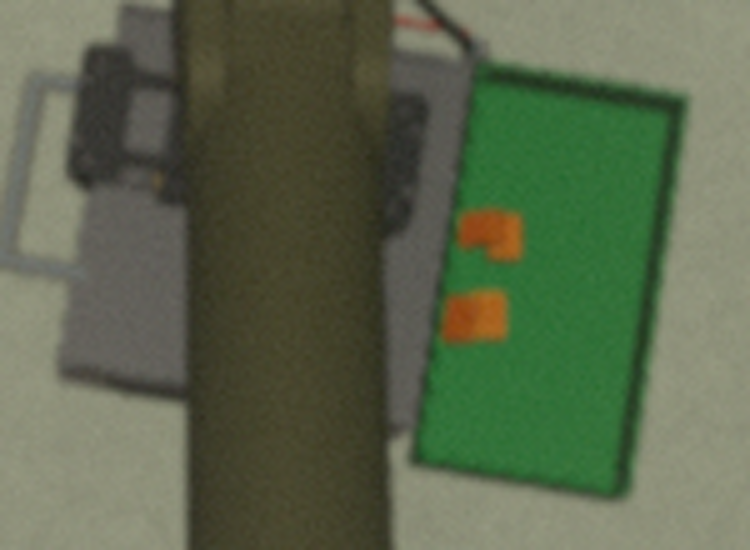

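All four scraps lie inside the tray (crop 445–520, 210–340). Next the scraper goes back to the mat.

jog_arm --moves '[0.03,0.07,0,0,0,0,-1,0.08,0.21,0,0,0,-0.01,-1,0.14,0.37,0,0,0,-0.02,-1,0.2,0.54,0,0,0,-0.03,-1,0.26,0.7,0,0,0,-0.03,-1,0.32,0.86,0,0,0,-0.03,-1,0.37,0.96,0,0,0,-0.03,-1,0.4,1,0,0,0,-0.03,-1]'

```text
time: 11.4
position: [0.5231, 0.3025, 0.2172]
tool_rot: [0.248, 3.132, -0.0]
ft_force: [-0.7, -0.6, -1.9]
grip_width: 0.248
grip_force: 40.0
```

```bash
python3 - <<'E'
from h import *
from bench import ctrl
np.set_printoptions(precision=4,suppress=True)
s=ctrl.get_state();print(s['position'],delta(s,[.5272,.3358,.0375],-.155))
E
```

```text
[0.5231 0.3025 0.2172] (array([0.0039, 0.1121, 0.5988]), array([-0.0003,  0.    , -0.0028]))
```

jog_arm --moves '[0.004,0.05,0.05,0,0,0,-1,0.004,0.1,0.17,0,0,0,-1,0.004,0.112,0.3,0,0,0,-1,0.004,0.112,0.42,0,0,0,-1,0.004,0.112,0.51,0,0,0,-1,0.004,0.112,0.57,0,0,0,-1,0.004,0.112,0.595,0,0,0,-1,0.004,0.112,0.6,0,0,0,-1]'

```text
time: 12.4
position: [0.528, 0.3349, 0.0373]
tool_rot: [0.25, 3.131, 0.0]
ft_force: [0.0, -0.1, -0.5]
grip_width: 0.249
grip_force: 40.0
```

jog_arm --moves '[0,0,0,0,0,0,-1,0,0,0,0,0,0,-0.3,0,0,0,0,0,0,0,0,0,0,0,0,0,0.4,0,0,0,0,0,0,0.8,0,0,0,0,0,0,1,0,0,0,0,0,0,1,0,0,0,0,0,0,1]'

```text
time: 13.4
position: [0.5275, 0.3351, 0.0372]
tool_rot: [-0.249, -3.132, -0.0]
ft_force: [-0.1, 0.4, 0.4]
grip_width: 0.937
grip_force: 0.0
```

jog_arm --moves '[0,0,-0.05,0,0,0,1,0,0,-0.15,0,0,0,1,0,0,-0.28,0,0,0,1,0,0,-0.42,0,0,0,1,0,0,-0.56,0,0,0,0.5,0,0,-0.68,0,0,0,0,0,0,-0.74,0,0,0,-0.08,0,0,-0.76,0,0,0,-0.08]'

```text
time: 14.4
position: [0.5277, 0.3353, 0.2664]
tool_rot: [0.249, 3.13, 0.002]
ft_force: [0.4, 0.5, 0.0]
grip_width: 0.629
grip_force: 0.0
```

```bash
python3 - <<'E'
from h import *
from bench import ctrl
np.set_printoptions(precision=4,suppress=True)
im,s=snap(ctrl,'wrist','w6')
print(s['position'],s['grip_width'],delta(s,[.617,.118,.20],-.188))
S,_=snap(ctrl,'side','s6')
for c in blobs(im,(105,100,40),(125,255,255))[:1]:
    for p in cv2.boxPoints(cv2.minAreaRect(c)): print(p,plane(im,p,.079,s))
bs=blobs(S,(105,100,40),(125,255,255),(265,290,330,335))
bw=blobs(im,(105,100,40),(125,255,255))
print(cen(bs[0]),proj(S,[.5272,.337,.0752]),tri(ray(S,cen(bs[0])),ray(im,cen(bw[0]),s)))
E
```

```text
[0.5277 0.3353 0.2664] 0.6288580498224314 (array([-0.4083, -0.6683,  0.2209]), array([0.0012, 0.0011, 0.0277]))
[309. 185.] [0.4893 0.3308 0.079 ]
[328. 185.] [0.4925 0.3505 0.079 ]
[328. 250.] [0.5633 0.3397 0.079 ]
[309. 250.] [0.5599 0.3189 0.079 ]
[295.9437 306.9798] [296.8746 307.0798] (array([0.5281, 0.335 , 0.0729]), np.float64(0.0030162622814533307))
```

jog_arm --moves '[-0.04,-0.06,0,0,0,0,-0.08,-0.11,-0.18,0,0,0,0.01,-0.08,-0.2,-0.33,0,0,0,0.02,-0.08,-0.29,-0.48,0,0,0,0.028,-0.08,-0.36,-0.59,0,0,0,0.028,-0.08,-0.4,-0.65,0,0,0,0.028,-0.08,-0.41,-0.67,0,0,0,0.028,-0.08,-0.41,-0.67,0,0,0,0.028,-0.08]'

```text
time: 15.5
position: [0.6167, 0.1166, 0.2644]
tool_rot: [-0.297, -3.126, 0.001]
ft_force: [-1.0, -0.0, 0.1]
grip_width: 0.461
grip_force: 0.0
```

```bash
python3 - <<'E'
from h import *
from bench import ctrl
im,s=snap(ctrl,'wrist','w7');print(s['position'],s['tool_rot'],s['grip_width'])
E
```

```text
[0.61672093 0.11656058 0.26437406] [-2.96701130e-01 -3.12615762e+00  5.44800323e-04] 0.4614493264371864
```

View pics/w7.png

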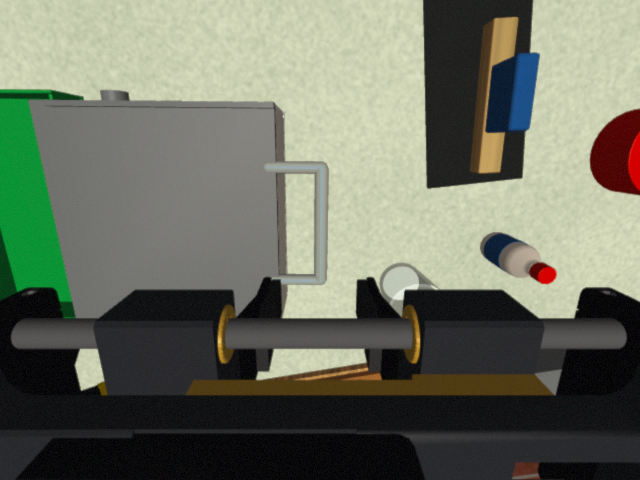

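The wrist view shows the handle bar running from (321,168) to (321,280), parallel to the lid edge. The scraper stands on the mat at (500,95).

```bash
python3 - <<'E'
from h import *
np.set_printoptions(precision=4,suppress=True)
im,s=pickle.load(open('w7.pkl','rb'));T=pickle.load(open('top0.pkl','rb'))
g=cv2.cvtColor(im['pixels'],cv2.COLOR_RGB2HSV)
for r in (190,220,250): print(r,[(c,int(g[r,c,1]),int(g[r,c,2])) for c in range(312,332,2)])
P=[plane(im,p,.089,s) for p in [(321,168),(321,280)]];m=np.mean(P,0)
d=P[1]-P[0];print(P,m,np.arctan2(d[1],d[0]),np.linalg.norm(d))
print(tri(ray(T,(314.1,203.9)),ray(im,(321,222),s)))
print(delta(s,[*m[:2],.072],-.188))
for p in [(277,103),(35,100)]: print(plane(im,p,.099,s))
E
```

```text
190 [(312, 38, 210), (314, 35, 169), (316, 23, 135), (318, 18, 155), (320, 22, 166), (322, 25, 171), (324, 20, 164), (326, 22, 141), (328, 32, 157), (330, 39, 205)]
220 [(312, 35, 214), (314, 30, 146), (316, 20, 139), (318, 17, 153), (320, 21, 169), (322, 21, 169), (324, 19, 160), (326, 22, 137), (328, 36, 207), (330, 39, 211)]
250 [(312, 36, 210), (314, 24, 128), (316, 22, 142), (318, 20, 156), (320, 20, 169), (322, 20, 168), (324, 18, 155), (326, 23, 132), (328, 38, 204), (330, 37, 208)]
[array([0.5622, 0.1286, 0.089 ]), array([0.6807, 0.1062, 0.089 ])] [0.6214 0.1174 0.089 ] -0.18698615771251237 0.12060027674902576
(array([0.6252, 0.1174, 0.0555]), np.float64(0.002476624867019366))
(array([-0.0158,  0.006 ,  0.6412]), array([-0.0005, -0.0013, -0.0012]))
[0.4964 0.0997 0.099 ]
[ 0.4522 -0.1179  0.099 ]
```

```bash
python3 - <<'E'
from h import *
S=pickle.load(open('side0.pkl','rb'))
for z in(.079,.089,.099): print(z,proj(S,[.5622,.1286,z]),proj(S,[.6807,.1062,z]))
c=np.array([100,303])/2.8+[210,130];d=np.array([228,317])/2.8+[210,130];print(c,d)
E
```

```text
0.079 [288.75639034 246.67548806] [244.0510382  240.22138946]
0.089 [288.59708356 243.68866535] [243.70552086 237.25191801]
0.099 [288.43640648 240.67615118] [243.35707606 234.25728718]
[245.71428571 238.21428571] [291.42857143 243.21428571]
```

jog_arm --moves '[-0.01,0.006,0.05,0,0,0,-0.08,-0.016,0.006,0.16,0,0,0,-0.08,-0.016,0.006,0.28,0,0,0,-0.08,-0.016,0.006,0.38,0,0,0,-0.08,-0.016,0.006,0.44,0,0,0,-0.08,-0.016,0.006,0.48,0,0,0,-0.08,-0.016,0.006,0.5,0,0,0,-0.08,-0.016,0.006,0.5,0,0,0,-0.08]'

```text
time: 16.55
position: [0.6224, 0.1182, 0.1155]
tool_rot: [0.295, 3.127, 0.0]
ft_force: [-0.5, 0.9, 0.2]
grip_width: 0.461
grip_force: 0.0
```

```bash
python3 - <<'E'
from h import *
from bench import ctrl
np.set_printoptions(precision=4,suppress=True)
s=ctrl.get_state();print(s['position'],s['ft_force'],s['grip_width'],delta(s,[.6214,.1174,.071],-.188))
E
```

```text
[0.6224 0.1182 0.1155] [-0.4565  0.8979  0.2034] 0.46102219993175236 (array([ 0.0029, -0.0033,  0.1483]), array([ 0.0003,  0.0005, -0.0002]))
```

jog_arm --moves '[0,-0.003,0.04,0,0,0,-0.08,0,-0.003,0.09,0,0,0,-0.08,0,-0.003,0.13,0,0,0,-0.08,0,-0.003,0.148,0,0,0,-0.08,0,-0.003,0.148,0,0,0,-0.08,0,-0.003,0.148,0,0,0,-1,0,-0.003,0.148,0,0,0,-1,0,-0.003,0.148,0,0,0,-1]' --newtons 40

```text
time: 17.55
position: [0.6222, 0.1172, 0.0712]
tool_rot: [0.295, 3.127, 0.001]
ft_force: [-0.4, -0.4, -0.2]
grip_width: 0.204
grip_force: 0.0
```

jog_arm --moves '[0,0,0,0,0,0,-1,0,0,0,0,0,0,-1,0,0,0,0,0,0,-1,0,0,0,0,0,0,-1,0,0,0,0,0,0,-1,0,0,0,0,0,0,-1,0,0,0,0,0,0,-1,0,0,0,0,0,0,-1]'

```text
time: 18.55
position: [0.6223, 0.1177, 0.0711]
tool_rot: [0.295, 3.127, 0.001]
ft_force: [1.0, 3.1, 2.0]
grip_width: 0.147
grip_force: 40.0
```

```bash
python3 - <<'E'
from h import *
from bench import ctrl
np.set_printoptions(precision=4,suppress=True)
s=ctrl.get_state();print(s['time'],s['position'],s['tool_rot'],s['ft_force'],s['grip_width'],s['grip_force'])
# arc in tool units: tool y ~ lid +y, tool z down
for a in (.1,.2,.3,.4,.5,.55,.6,.65,.7,.75): print(a,np.array([.275*(np.cos(a)-1),-.275*np.sin(a)])/.3)
E
```

```text
18.55 [0.6223 0.1177 0.0711] [0.2948 3.127  0.0013] [0.9586 3.0826 2.0166] 0.14740247387807373 39.999715089797974
0.1 [-0.0046 -0.0915]
0.2 [-0.0183 -0.1821]
0.3 [-0.0409 -0.2709]
0.4 [-0.0724 -0.357 ]
0.5 [-0.1122 -0.4395]
0.55 [-0.1352 -0.4791]
0.6 [-0.1601 -0.5176]
0.65 [-0.1869 -0.5548]
0.7 [-0.2156 -0.5905]
0.75 [-0.246  -0.6248]
```

jog_arm --moves '[0,0,-0.03,0,0,0,-1,0,-0.005,-0.09,0,0,0,-1,0,-0.018,-0.182,0,0,0,-1,0,-0.041,-0.271,0,0,0,-1,0,-0.072,-0.357,0,0,0,-1,0,-0.112,-0.44,0,0,0,-1,0,-0.16,-0.518,0,0,0,-1,0,-0.16,-0.518,0,0,0,-1]'

```text
time: 19.55
position: [0.613, 0.0719, 0.2282]
tool_rot: [0.295, 3.127, 0.008]
ft_force: [1.4, 7.5, -0.2]
grip_width: 0.146
grip_force: 40.0
```

```bash
python3 - <<'E'
from h import *
from bench import ctrl
np.set_printoptions(precision=4,suppress=True)
S,s=snap(ctrl,'side','s8');T,s=snap(ctrl,'top','t8');W,s=snap(ctrl,'wrist','w8')
print(s['position'],s['ft_force'],s['grip_width'],s['grip_force'])
y=(20,120,90);Y=(34,255,255)
for n,i,b in(('S',S,(220,140,260,195)),('T',T,(340,145,410,185)),('W',W,(0,0,640,480))):
  for c in blobs(i,y,Y,b,2)[:3]: print(n,cen(c),cv2.contourArea(c),cv2.boundingRect(c))
a=cv2.resize(S['pixels'][125:250,190:340],(480,400),interpolation=cv2.INTER_CUBIC)
b=cv2.resize(T['pixels'][140:260,310:430],(320,320),interpolation=cv2.INTER_CUBIC)
c=np.zeros((400,800,3),np.uint8);c[:,:480]=a;c[:320,480:]=b;cv2.imwrite('pics/c8.png',c[:,:,::-1])
E
```

```text
[0.6131 0.0728 0.2267] [1.9224 7.1919 1.6069] 0.14618841052340306 40.03435671329498
S [236.4095 165.181 ] 17.5 (235, 161, 5, 10)
T [374.5294 164.4314] 17.0 (371, 163, 8, 4)
W [570.3742  22.8709] 962.0 (555, 0, 32, 53)
W [550.4206 147.8283] 800.0 (537, 127, 28, 43)
W [275.574  338.0624] 165.5 (273, 309, 7, 54)
```

View pics/c8.png

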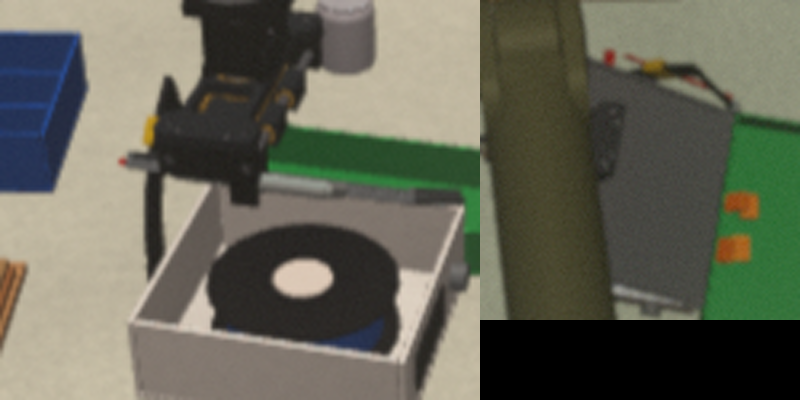

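Side crop: the needle's red tip is at about (229,176) and the yellow mark at (236,165). The needle is still below the mark. I'll measure both angles by casting rays onto cylinders about the hinge.

```bash
cat >> h.py <<'E'
yaw=-.187;ux=np.array([np.cos(yaw),np.sin(yaw),0]);uy=np.array([-ux[1],ux[0],0]);uz=np.array([0,0,1.])
HB=np.array([.6222,.1177,.0895]);HI=HB-.275*uy
def cyl(im,p,r,s=None):
    o,d=ray(im,p,s);q=np.array([(o-HI)@uy,o[2]-HI[2]]);v=np.array([d@uy,d[2]])
    A,B,C=v@v,2*q@v,q@q-r*r;D=B*B-4*A*C
    if D<0: return None
    t=(-B-D**.5)/2/A;P=o+t*d-HI;return np.arctan2(P[2],P@uy),P@ux
E
python3 - <<'E'
from h import *
np.set_printoptions(precision=4,suppress=True)
S0=pickle.load(open('side0.pkl','rb'));T0=pickle.load(open('top0.pkl','rb'));S,_=pickle.load(open('s8.pkl','rb'));T,_=pickle.load(open('t8.pkl','rb'))
y=(20,110,80);Y=(34,255,255)
for n,i,b in(('S0',S0,(225,145,255,190)),('S8',S,(225,145,255,190)),('T0',T0,(360,150,400,180)),('T8',T,(360,150,400,180))):
  h=cv2.cvtColor(i['pixels'],cv2.COLOR_RGB2HSV);x0,y0,x1,y1=b
  yy,xx=np.nonzero(cv2.inRange(h,y,Y)[y0:y1,x0:x1]);print(n,len(xx),xx.min()+x0,xx.max()+x0,yy.min()+y0,yy.max()+y0)
  a=[cyl(i,(u+x0,v+y0),.15) for u,v in zip(xx,yy)];a=np.array([k for k in a if k]);print(' ang',a[:,0].min(),a[:,0].max(),np.median(a,0),a.mean(0))
for n,i,b in(('S0',S0,(220,180,250,225)),('S8',S,(215,150,240,195)),('T0',T0,(340,160,410,185)),('T8',T,(340,150,410,185))):
  h=cv2.cvtColor(i['pixels'],cv2.COLOR_RGB2HSV);m=cv2.inRange(h,(0,120,80),(6,255,255))|cv2.inRange(h,(172,120,80),(180,255,255))
  x0,y0,x1,y1=b;yy,xx=np.nonzero(m[y0:y1,x0:x1]);print(n,sorted(zip((xx+x0).tolist(),(yy+y0).tolist()))[:40])
E
```

```text
S0 67 235 242 161 171
 ang 0.6876611774330961 0.8649691299687805 [0.7733 0.1219] [0.7739 0.1216]
S8 32 235 239 161 170
 ang 0.6947229599526574 0.8649691299687805 [0.7861 0.1269] [0.7853 0.1269]
T0 29 371 378 162 166
 ang 0.6821545156807076 0.8677984358192083 [0.7909 0.1247] [0.7842 0.1247]
T8 29 371 378 162 166
 ang 0.6821545156807076 0.8716661670794603 [0.7909 0.1244] [0.7854 0.1243]
S0 [(228, 213), (228, 214), (228, 215), (229, 213), (229, 214), (229, 215), (230, 209), (230, 213), (230, 214), (230, 215), (230, 216), (231, 207), (231, 208), (231, 213), (231, 214), (231, 215), (232, 205), (232, 206), (232, 213), (232, 214), (233, 204), (233, 205), (234, 202), (234, 203), (235, 201), (235, 202), (240, 190), (240, 191), (241, 190), (241, 191), (242, 189), (242, 190), (243, 187), (243, 188), (244, 185), (244, 186), (245, 184), (245, 185), (246, 182), (246, 183)]
S8 [(227, 175), (228, 175)]
T0 [(345, 170), (346, 168), (346, 169), (346, 170), (346, 171), (347, 167), (347, 168), (347, 169), (347, 170), (347, 171), (348, 168), (348, 169)]
T8 [(357, 160), (357, 161), (357, 162), (357, 163), (358, 159), (358, 160), (358, 161), (358, 162), (358, 163), (358, 164), (359, 160), (359, 161), (359, 162), (359, 163), (388, 169)]
```

jog_arm --moves '[0,-0.01,-0.014,0,0,0,-1,0,-0.023,-0.032,0,0,0,-1,0,-0.049,-0.065,0,0,0,-1,0,-0.074,-0.094,0,0,0,-1,0,-0.09,-0.111,0,0,0,-1,0,-0.101,-0.123,0,0,0,-1,0,-0.101,-0.123,0,0,0,-1,0,-0.101,-0.123,0,0,0,-1]'

```text
time: 20.7
position: [0.6075, 0.0447, 0.2639]
tool_rot: [0.29, 3.127, 0.01]
ft_force: [1.2, 7.8, 4.1]
grip_width: 0.147
grip_force: 40.0
```

```bash
python3 - <<'E'
from h import *
from bench import ctrl
np.set_printoptions(precision=4,suppress=True)
T0=pickle.load(open('top0.pkl','rb'));S0=pickle.load(open('side0.pkl','rb'));T8,_=pickle.load(open('t8.pkl','rb'));S8,_=pickle.load(open('s8.pkl','rb'))
S,s=snap(ctrl,'side','s9');T,s=snap(ctrl,'top','t9')
print(s['position'],s['ft_force'],s['grip_width'],'angle from z',np.arcsin((s['position'][2]-.0711)/.275),'from y',np.arctan2(s['position'][2]+.0187-HI[2],(s['position']-HI)@uy),'dist',np.hypot(s['position'][2]+.0187-HI[2],(s['position']-HI)@uy))
def red(i,b):
  h=cv2.cvtColor(i['pixels'],cv2.COLOR_RGB2HSV);m=cv2.inRange(h,(0,110,70),(6,255,255))|cv2.inRange(h,(172,110,70),(180,255,255))
  x0,y0,x1,y1=b;yy,xx=np.nonzero(m[y0:y1,x0:x1]);return np.c_[xx+x0,yy+y0]
for n,i,b in(('S0',S0,(224,211,234,219)),('S8',S8,(215,150,240,195)),('S9',S,(215,140,250,190)),('T0',T0,(340,160,352,185)),('T8',T8,(350,150,365,175)),('T9',T,(350,150,385,175))):
  p=red(i,b);print(n,len(p),p.tolist()[:12]); 
  if len(p):
    for r in (.155,.165,.175): print('  ',r,cyl(i,p.mean(0),r))
    for r in (.165,): print('  tip z0',(plane(i,p.mean(0),.089)-HI)@np.c_[ux,uy])
a=cv2.resize(S['pixels'][125:250,190:340],(480,400),interpolation=cv2.INTER_CUBIC)
b=cv2.resize(T['pixels'][145:195,350:410],(384,320),interpolation=cv2.INTER_CUBIC)[:,:320]
c=np.zeros((400,800,3),np.uint8);c[:,:480]=a;c[:320,480:]=b;cv2.imwrite('pics/c9.png',c[:,:,::-1])
E
```

```text
[0.6076 0.0448 0.2639] [0.6955 8.3011 4.4781] 0.148767197933067 angle from z 0.7769832535767904 from y 0.7662928577156002 dist 0.27847123030935894
S0 18 [[228, 213], [229, 213], [230, 213], [231, 213], [232, 213], [228, 214], [229, 214], [230, 214], [231, 214], [232, 214], [227, 215], [228, 215]]
   0.155 (np.float64(-0.19682122482989273), np.float64(0.14498429567252552))
   0.165 (np.float64(-0.1266077199154838), np.float64(0.13975150412252746))
   0.175 (np.float64(-0.0684911640877711), np.float64(0.13486012417137933))
  tip z0 [0.1285 0.1887]
S8 2 [[227, 175], [228, 175]]
   0.155 (np.float64(0.5873812146860191), np.float64(0.14682676343697937))
   0.165 (np.float64(0.5889077945689528), np.float64(0.14321363626605202))
   0.175 (np.float64(0.5902598620186406), np.float64(0.13960063214411836))
  tip z0 [0.2011 0.0061]
S9 24 [[229, 163], [230, 163], [231, 163], [229, 164], [230, 164], [231, 164], [232, 164], [233, 164], [231, 165], [232, 165], [233, 165], [234, 165]]
   0.155 (np.float64(0.7258116173207896), np.float64(0.1211491360644527))
   0.165 (np.float64(0.7180510532438964), n
[... 352 characters left out ...]
T8 14 [[358, 159], [357, 160], [358, 160], [359, 160], [357, 161], [358, 161], [359, 161], [357, 162], [358, 162], [359, 162], [357, 163], [358, 163]]
   0.155 None
   0.165 (np.float64(0.31876301420942255), np.float64(0.1419661007248079))
   0.175 (np.float64(0.45907432968715584), np.float64(0.1339142383237445))
  tip z0 [0.1582 0.1563]
T9 9 [[365, 158], [366, 158], [365, 159], [366, 159], [365, 160], [366, 160], [365, 161], [366, 161], [365, 162]]
   0.155 (np.float64(0.5119290996033359), np.float64(0.14348121459388585))
   0.165 (np.float64(0.6068681902812543), np.float64(0.1377047178934839))
   0.175 (np.float64(0.6815895472923712), np.float64(0.132568789426417))
  tip z0 [0.1678 0.1334]
```

View pics/c9.png

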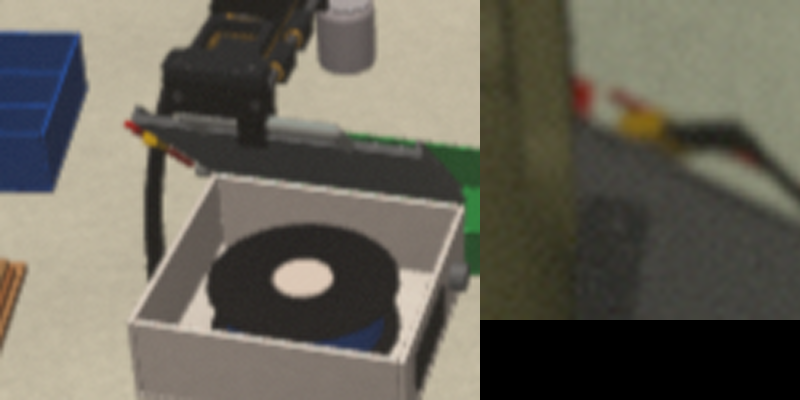

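The side crop shows the red needle running through the yellow mark at (150,140) in the crop. One more numeric check of the needle using its red end at radius 0.189.

```bash
python3 - <<'E'
from h import *
np.set_printoptions(precision=4,suppress=True)
L=lambda f:(lambda d:d[0] if isinstance(d,tuple) else d)(pickle.load(open(f,'rb')))
S0,S8,S9,T0,T8,T9=[L(f+'.pkl') for f in('side0','s8','s9','top0','t8','t9')]
for n,i,p,th in(('S0',S0,(230,214),0),('S8',S8,(227.5,175),.6),('S9',S9,(230,163.5),.777),('T0',T0,(346.7,169.2),0),('T8',T8,(358,161.5),.6),('T9',T9,(365.5,160),.777)):
  P=HI+.1375*ux+.187*(np.cos(th)*uy+np.sin(th)*uz)
  print(n,cyl(i,p,.187),p,proj(i,P))
for n,s_,t_ in(('tip0',(230,214),(346.7,169.2)),('tip8',(227.5,175),(358,161.5)),('tip9',(230,163.5),(365.5,160))):
  S,T={'0':(S0,T0),'8':(S8,T8),'9':(S9,T9)}[n[-1]];P,e=tri(ray(S,s_),ray(T,t_));d=P-HI;print(n,d@ux,d@uy,d[2],np.arctan2(d[2],d@uy),np.hypot(d[2],d@uy),e)
for th in(.7,.775,.85): print(th,proj(S0,HI+.127*ux+.15*(np.cos(th)*uy+np.sin(th)*uz)),proj(T0,HI+.127*ux+.15*(np.cos(th)*uy+np.sin(th)*uz)))
P,e=tri(ray(S0,(238,165.5)),ray(T0,(374.5,164)));d=P-HI;print('mark',d@ux,d@uy,d[2],np.arctan2(d[2],d@uy),np.hypot(d[2],d@uy),e)
# red needle fit in s9
h=cv2.cvtColor(S9['pixels'],cv2.COLOR_RGB2HSV);m=cv2.inRange(h,(0,110,60),(8,255,255))|cv2.inRange(h,(170,110,60),(180,255,255));yy,xx=np.nonzero(m[150:190,220:260]);print(sorted(zip((xx+220).tolist(),(yy+150).tolist())))
h=cv2.cvtColor(S9['pixels'],cv2.COLOR_RGB2HSV);m=cv2.inRange(h,(18,110,80),(34,255,255));yy,xx=np.nonzero(m[150:190,220:260]);print(sorted(zip((xx+220).tolist(),(yy+150).tolist())))
E
```

```text
S0 (np.float64(-0.00444045026607131), np.float64(0.12853727572245893)) (230, 214) [226.861  213.3341]
S8 (np.float64(0.591691418450567), np.float64(0.13526516181452164)) (227.5, 175) [226.7646 174.3176]
S9 (np.float64(0.757760734507502), np.float64(0.1324938520729657)) (230, 163.5) [228.4321 161.961 ]
T0 None (346.7, 169.2) [347.6243 166.1171]
T8 (np.float64(0.5737098109754948), np.float64(0.12645052926762324)) (358, 161.5) [359.5376 157.7312]
T9 (np.float64(0.7561535818908791), np.float64(0.12618462530400779)) (365.5, 160) [367.0566 156.2036]
tip0 0.12735225868906672 0.1884271034324536 0.00026645889028334424 0.0014141209402120161 0.18842729183503323 0.0010601625682480085
tip8 0.12959545823114466 0.157986154733885 0.10563521161645242 0.5893646663874872 0.19004847544995393 0.008660069337658267
tip9 0.12911952230370208 0.13664003636826239 0.12861723641853454 0.7551620275964065 0.18765098732130686 0.005911876223551364
0.7 [235.7821 169.6795] [371.7593 163.9724]
0.775 [236.4022 165.5965] [374.4773 163.5553]
0.85 [237.1162 161.5853] [377.4076 163.2224]
mark 0.12396414436949471 0.10666388902953833 0.10576000701165919 0.7811431027398366 0.15020773717093228 0.002788619045937784
[(229, 163), (229, 164), (230, 163), (230, 164), (231, 163), (231, 164), (231, 165), (232, 164), (232, 165), (232, 166), (233, 164), (233, 165), (233, 166), (234, 165), (243, 172), (244, 172), (244, 173), (245, 173), (246, 173), (246, 174), (247, 174), (247, 175), (248, 175), (249, 175)]
[(235, 166), (235, 167), (235, 168), (235, 169), (236, 166), (236, 167), (236, 168), (236, 169), (236, 170), (237, 166), (237, 167), (237, 168), (237, 169), (237, 170), (238, 167), (238, 168), (238, 169), (238, 170), (239, 168), (239, 169), (239, 170), (240, 170), (241, 170)]
```

jog_arm --moves '[0,-0.004,-0.005,0,0,0,-1,0,-0.008,-0.009,0,0,0,-1,0,-0.012,-0.013,0,0,0,-1,0,-0.015,-0.017,0,0,0,-1,0,-0.015,-0.017,0,0,0,-1,0,-0.015,-0.017,0,0,0,-1,0,-0.015,-0.017,0,0,0,-1,0,-0.015,-0.017,0,0,0,-1]'

```text
time: 21.8
position: [0.6066, 0.0402, 0.2689]
tool_rot: [0.29, 3.128, 0.01]
ft_force: [1.4, 8.2, 4.2]
grip_width: 0.142
grip_force: 40.0
```

```bash
python3 - <<'E'
from h import *
from bench import ctrl
np.set_printoptions(precision=4,suppress=True)
S,s=snap(ctrl,'side','s10');T,s=snap(ctrl,'top','t10')
d=s['position']-HB;print(s['position'],s['ft_force'],s['grip_force'],'z',np.arcsin((s['position'][2]-.0711)/.275),'y',np.arccos(1+d@uy/.275))
def red(i,b):
  h=cv2.cvtColor(i['pixels'],cv2.COLOR_RGB2HSV);m=cv2.inRange(h,(0,110,60),(8,255,255))|cv2.inRange(h,(170,110,60),(180,255,255))
  x0,y0,x1,y1=b;yy,xx=np.nonzero(m[y0:y1,x0:x1]);return np.array(sorted(zip(xx+x0,yy+y0)))
for n,i,b in(('S9',pickle.load(open('s9.pkl','rb'))[0],(222,150,232,180)),('S',S,(222,150,232,180)),('T9',pickle.load(open('t9.pkl','rb'))[0],(360,150,369,166)),('T',T,(360,150,370,166))):
  p=red(i,b);print(n,p.tolist(),cyl(i,p.mean(0),.187))
E
```

```text
[0.6066 0.0402 0.2689] [1.078  8.0887 4.5979] 40.02853989601135 z 0.8025552292164054 y 0.7775601951802403
S9 [[229, 163], [229, 164], [230, 163], [230, 164], [231, 163], [231, 164], [231, 165]] (np.float64(0.7549616578567004), np.float64(0.13200702829655483))
S [[229, 161], [229, 162], [230, 161], [230, 162], [231, 161], [231, 162], [231, 163]] (np.float64(0.7834128427164907), np.float64(0.13290672013000496))
T9 [[364, 157], [364, 158], [365, 158], [365, 159], [365, 160], [365, 161], [365, 162], [366, 158], [366, 159], [366, 160], [366, 161], [366, 162], [367, 159]] (np.float64(0.7519265111283111), np.float64(0.12770932705348645))
T [[367, 158], [367, 159], [367, 160], [367, 161], [368, 159]] (np.float64(0.7911157425746689), np.float64(0.12731190353802602))
```

```bash
python3 -c "
from bench import ctrl
print(ctrl.close_job())"
```

```text
the job is handed in; nothing more can be done
None
```

The job is handed in: all four scraps are in the tray, the scraper stands released on its mat, and the robot is holding the lid at about 0.78 rad, where I measured the middle of the yellow mark at 0.775–0.78; no verdict was returned.

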